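# Catch the lid of the gauge case and lower it shut

### The arm

A 6-joint arm with a two-finger parallel gripper is mounted at the origin on the work surface. World frame = base frame: x ahead of the robot, y to its left, z up, the work surface at z = 0. Lengths are in m, angles in rad, forces in N, time in s.
With the tool pointing down it reaches from about 0.3 to 0.775 m from the base axis. Payload 14.6 kg.
Tool frame: the origin (TCP) lies at the very end of the fingers, on their centre line; the grasp point (between the pads) lies 19 mm behind it; z points along the fingers, y is the direction in which the jaws open and shut (so a half turn about z gives the same grasp; the last joint's range is limited). The gripper opens to 94 mm and grips with 3 to 60 N. Pads are 16 mm wide; open, the fingers measure 119 mm over their backs; the gripper's body (75 mm by 177 mm) begins 78 mm behind the grasp point.
Start: joints at [1.264, 0.3, 1.521, -0, 1.321, -0.067], TCP at [0.131, 0.534, 0.205] pointing down, gripper open.
Joint ranges: [-3.03, 3.03], [-0.79, 2.21], [0.23, 2.52], [-1.04, 4.18], [0, 3.07], [-2.55, 2.55]. Speed limits (rad/s): [2.22, 2.22, 2.57, 3.14, 3.14, 3.14].

### API

Orientations are given as [roll, pitch, yaw] about the fixed x, y, z axes, in that order (R = Rz(yaw) Ry(pitch) Rx(roll)).
In Python, from station import get_obs, vision, hand_in gives the robot as it stands.
- The arm moves only by the tool play_rows, never from a script. Its argument "moves" is a list of rows, each an object with "claw": the opening, from 0 (shut) to 1 (fully open); "linear": the shift along the tool's x, y, z in mm, a list of three; "turn": the turn, a rotation vector about the tool's x, y, z in rad, a list of three. In form: [{"claw": claw, "linear": [tx, ty, tz], "turn": [ax, ay, az]}, ...]. A call has 1 to 8 rows; each row is the pose to reach, as a shift and turn from the pose measured when the call began, along the tool's axes at that moment; what a row does not reach only later rows make up. A row lasts 1/8 s, in which the tool goes at most 62.5 mm and 10.7 degrees, less where a joint would pass 70% of its speed; a pose out of reach is approached as far as the arm can. A call with a gripper value outside its range is refused whole. The fingers move at their own pace and stop on an object; "force" is the grip in N (left out, the last holds). Time passes only in rows, so rows that repeat a pose let the fingers close. It gives the time, the measured TCP pose, the force and the opening at its end, in the units of the state.
- get_obs(): the state, without advancing time (a new reading comes with each control period).
- vision.camera(name): name is "scene" or "top"; returns the picture (400x640x3 uint8, blue, green, red); there is no depth.
- vision.camera_info(name): a dict with "camera_matrix" (3x3 intrinsics, pixels), "rvec" (rotation vector, rad) and "tvec" (3), from world to camera coordinates, as OpenCV has them. Camera axes: x right, y down, z forward; pixel columns grow to the right and rows downward; lengths in m; the calibration is good to about 2 mm. A picture is of the moment at which its call begins. camera_info takes no time and is no camera call.
- hand_in(): hands the job in, once; it reports no verdict.
The state is a dict: "time_s": time; "qpos": joint angles; "joint_vel": joint speeds; "tau": joint torques, N m; "ee_pos": TCP position; "eef_rot": TCP orientation; "force": force on the tool from outside, world axes, zero at the start; "moment": the same for the moment, N m; "grip_width": finger opening in m.
Only numpy, scipy, OpenCV 4.12 (cv2) and the standard library are available. Lean on these libraries where they do the work, as an engineer would, in place of code of your own. Each camera call takes 0.05 s, during which the arm holds its last target.

### The job

The grey steel gauge case stands with its lid open, leaning back. With a finger, tip the lid forward over the balance so that it falls free, catch it at the middle of its edge on the outside of a finger and bring it to rest while it is still well open, then lower it gently on the finger until it is fully shut, without letting it fall the last stretch, and draw the finger away. Do not grip the lid or press hard on it, and leave everything else on the bench where it stands.

Things in the scene. Friction and masses are not known exactly. Their poses are not given: they have to be found in the camera images.
- lid (a joint): lid angle, rad: 0 shut (level), 1.57 upright, stop at 1.85; starts leaning back at 1.59 to 1.72. Left alone it stays put from 1.36 to 1.72. Tipped below about 1.28 it falls by itself, slowly at first (0.1 rad/s at 1.2, 0.3 at 1.0, 0.5 at 0.7), 2.5 to 5 s in all, ending at 0.7 to 0.9 rad/s: a slam. Rest it on the finger between 1.2 and 0.4. Gentle: under 0.4 rad/s from 0.35 down to the last 0.04 rad
- lid_edge (a point): middle of the lid's free edge, on its outermost line; catch it here (30 mm to either side will do, with the gripper's centre line). The lid is a flat grey steel plate, 170 mm from hinge to free edge, 170 mm wide, 6 mm thick, free edge rolled to 10 mm diameter; about 0.3 kg, 1.5 N under the edge carries it. Axes: x from free edge to hinge, y along the edge, z out of the outer face
- lid_hinge (a point): middle of the hinge axis, on the case's far top rim, 90 mm above the bench; axes as the case. As the angle grows the lid swings from the case's -x side up and over towards +x. Shut, it overhangs the case's front wall by 40 mm (free space beneath), its edge 94 mm above the bench and nearest the robot
- case: open grey sheet-steel case fixed to the bench, 130 mm (its x) by 170 mm (its y), 90 mm high; origin under its centre; its -x side is the front, turned roughly towards the robot; hinge on its +x side, 65 mm from the origin
- flat_box: low shut grey plastic box fixed to the bench beside the case, to its left or right, 120 x 140 mm, 45 mm high, the steel block on top; origin under its centre
- plug_steel: loose steel plug standing inside the case, 26 mm across, 45 mm high; origin under its centre
- plug_brass: loose brass plug with a round foot standing inside the case, 36 mm across, 50 mm high; origin under its centre
- block: loose steel test block with two studs, 60 x 80 mm, 50 mm high, standing on the flat box; origin under its centre
- mug: white mug, 80 mm across, 90 mm high; origin under its centre
- jar: small amber jar, 60 mm across, 70 mm high; origin under its centre
- ear_defenders: black ear defenders lying on their cups, about 140 x 180 mm, 35 mm high; origin between the cups on the bench
Things that resemble listed ones, but are neither listed nor needed, are in the scene too. Leave any blue look-alike of the case alone.

How it is judged:
By the outcome, as a careful person would: the job done as asked, in the order asked, and still so for the second after the job is handed in, with the robot touching nothing.
It also fails if it takes over 50 s, if anything falls off the work surface, if the arm or the gripper's body presses on something with over 40 N, if the wrist force passes 120 N, or if a joint passes its speed limit or range.

## Working session

There is one attempt and no reset: what is moved stays moved. The work goes in short steps, Python scripts to look and compute and a tool call to move; the robot and the scene stay as the last step left them, time stands still between calls to the robot, and variables do not carry over. Pictures are saved under pics/ and viewed, and the job is handed in when it is done.

Besides the shell and the picture viewer there is one more tool, called after ">>>" by a JSON object that holds its "name" and its "arguments", one argument or row to a line. play_rows: Moves the arm, as the interface text tells. Its arguments: {"type":"object","properties":{"moves":{"type":"array","items":{"type":"object","properties":{"claw":{"type":"number"},"linear":{"type":"array","items":{"type":"number"}},"turn":{"type":"array","items":{"type":"number"}}}}},"force":{"type":"number"}},"required":["moves"]}

```bash
ls; mkdir -p pics; python3 - <<'E'
from station import get_obs, vision
import cv2
o=get_obs(); print(o)
for n in("scene","top"):
    im=vision.camera(n); cv2.imwrite(f"pics/{n}0.png",im); print(vision.camera_info(n))
E
```

```text
pics
{'time_s': 0.0, 'qpos': array([ 1.26440945e+00,  3.00491449e-01,  1.52159050e+00,  2.49358307e-06,
        1.32072655e+00, -6.65878779e-02]), 'joint_vel': array([ 0.00213804, -0.00179779, -0.00175532,  0.00070297,  0.00023728,
        0.00043607]), 'tau': array([ 2.36655571e-03, -5.31807518e+01, -3.52739561e+01,  7.09346076e-02,
        2.43303092e-02, -9.79320271e-05]), 'ee_pos': array([0.13054179, 0.53400081, 0.20487119]), 'eef_rot': array([-3.14037966e+00, -8.33107885e-05,  2.90179299e+00]), 'force': array([ 0.40480607,  0.52611787, -0.15235966]), 'moment': array([-0.00362428, -0.0143982 , -0.01600574]), 'grip_width': 0.09417891768515764}
{'camera_matrix': array([[369.13855634,   0.        , 317.74376478],
       [  0.        , 369.13855634, 197.89574211],
       [  0.        ,   0.        ,   1.        ]]), 'rvec': array([ 2.4136678 ,  0.66100455, -0.20549658]), 'tvec': array([-0.43641179, -0.12238875,  1.19700458])}
{'camera_matrix': array([[489.38064125,   0.        , 322.31189755],
       [  0.        , 489.38064125, 201.16334555],
       [  0.        ,   0.        ,   1.        ]]), 'rvec': array([ 2.1604727 , -2.12803807,  0.16172758]), 'tvec': array([0.01394246, 0.52199655, 1.48689335])}
```

View pics/scene0.png

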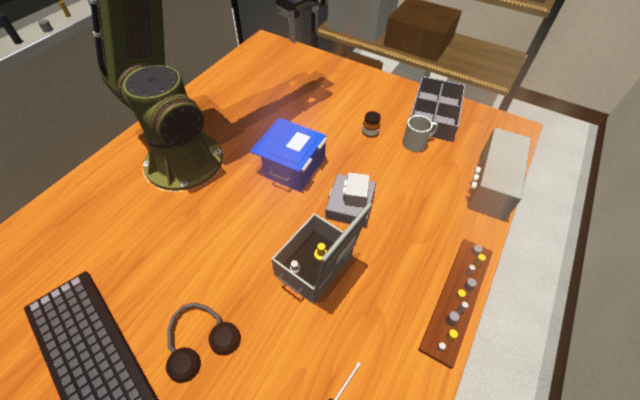

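View pics/top0.png

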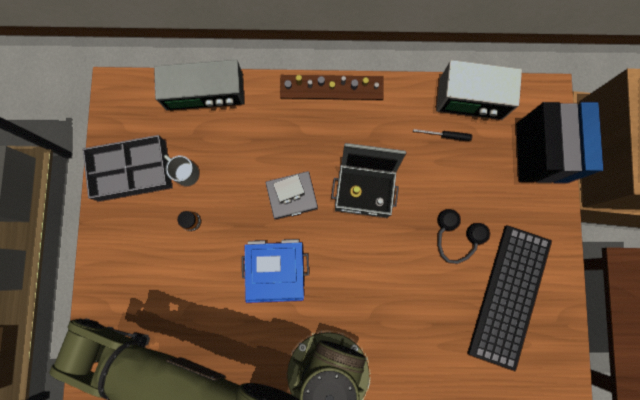

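The scene view shows the grey open case at about (315,255), with the lid up on its right side and the brass and steel plugs inside. In the top view it's at (368,190). The other candidate, at scene (290,150) / top (275,270), is blue and shut, so it's the look-alike. The grey flat box with the block is at top (291,195), left of the case. I'll enlarge the crops to confirm.

```bash
python3 - <<'E'
import cv2
a=cv2.imread("pics/scene0.png")[150:310,250:400]; b=cv2.imread("pics/top0.png")[130:230,250:420]
cv2.imwrite("pics/c1.png",cv2.resize(a,None,fx=3.75,fy=3.75,interpolation=cv2.INTER_CUBIC))
cv2.imwrite("pics/c2.png",cv2.resize(b,None,fx=4.7,fy=4.7,interpolation=cv2.INTER_CUBIC))
E
```

```text
(no output)
```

View pics/c1.png

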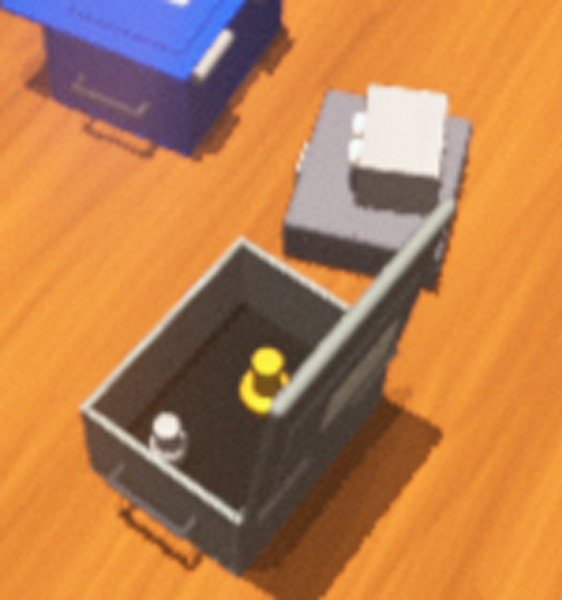

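View pics/c2.png

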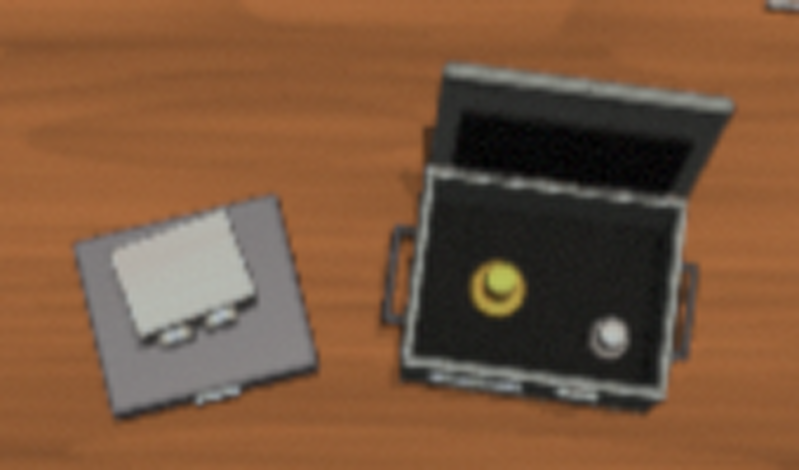

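```bash
cat > h.py <<'E'
import numpy as np, cv2
from station import vision
def cam(n):
    c=vision.camera_info(n); R=cv2.Rodrigues(c["rvec"])[0]; return c["camera_matrix"],R,np.array(c["tvec"]).ravel()
def ray(n,p):
    K,R,t=cam(n); d=R.T@np.linalg.solve(K,[p[0],p[1],1]); return -R.T@t,d/np.linalg.norm(d)
def plane(n,p,z):
    o,d=ray(n,p); return o+d*(z-o[2])/d[2]
def tri(pt,ps):
    a,u=ray("top",pt); b,v=ray("scene",ps)
    s=np.linalg.lstsq(np.c_[u,-v],b-a,rcond=None)[0]; p,q=a+u*s[0],b+v*s[1]
    return (p+q)/2,np.linalg.norm(p-q)
def proj(n,X):
    K,R,t=cam(n); c=K@(R@np.array(X)+t); return c[:2]/c[2]
E
python3 - <<'E'
from h import *
np.set_printoptions(precision=4,suppress=True)
T=lambda x,y:(x/4.7+250-.4,y/4.7+130-.4)
S=lambda x,y:(x/3.75+250-.37,y/3.75+150-.37)
P=[plane("top",T(*p),.09) for p in [(404,362),(428,170),(686,203),(665,388)]]
for i in range(4): print(P[i],np.linalg.norm(P[i]-P[i-1]))
for p in [(243,240),(85,408),(240,520)]: print("scene",plane("scene",S(*p),.09))
for a,b in [((447,66),(452,203)),((733,100),(276,410))]: print("lid",tri(T(*a),S(*b)))
fl=[plane("top",T(*p),.045) for p in [(76,243),(275,196),(318,370),(118,415)]]
print("flat",fl)
print("block",[plane("top",T(*p),.095) for p in [(110,250),(228,208),(255,298),(143,338)]])
E
```

```text
[ 0.4981 -0.0182  0.09  ] 0.16757708786649514
[ 0.6239 -0.0324  0.09  ] 0.12665992432416096
[ 0.6047 -0.1995  0.09  ] 0.1682019328212685
[ 0.4838 -0.1852  0.09  ] 0.12169111660248914
scene [ 0.5045 -0.0171  0.09  ]
scene [ 0.4846 -0.1815  0.09  ]
scene [ 0.6086 -0.1961  0.09  ]
lid (array([ 0.6496, -0.0358,  0.2561]), np.float64(0.003468994175276778))
lid (array([ 0.6305, -0.2007,  0.2592]), np.float64(0.002095025482024688))
flat [array([0.5809, 0.1994, 0.045 ]), array([0.6148, 0.0678, 0.045 ]), array([0.4982, 0.0372, 0.045 ]), array([0.4663, 0.1681, 0.045 ])]
block [array([0.5671, 0.1715, 0.095 ]), array([0.5958, 0.0964, 0.095 ]), array([0.5373, 0.0778, 0.095 ]), array([0.5103, 0.1487, 0.095 ])]
```

```bash
cat >> h.py <<'E'
from scipy.spatial.transform import Rotation as Ro
from station import get_obs
H=np.array([.617,-.116,0]); YW=-.114
EX=np.array([np.cos(YW),np.sin(YW),0]); EZ=np.array([0,0,1.])
def goal(u,z,al,v=0):
    zt=np.cos(al)*EX-np.sin(al)*EZ; yt=np.sin(al)*EX+np.cos(al)*EZ
    return H+u*EX+z*EZ+v*np.cross(EZ,EX), np.c_[np.cross(yt,zt),yt,zt]
def state(pr=True):
    o=get_obs(); R=Ro.from_euler("xyz",o["eef_rot"]).as_matrix(); p=np.array(o["ee_pos"])
    if pr:
        d=p-H; print("t %.2f u %.4f v %.4f z %.4f al %.3f"%(o["time_s"],d@EX,d@np.cross(EZ,EX),p[2],np.arctan2(-R[2,2],R[:,2]@EX)),"F",np.round(o["force"],2),"q",np.round(o["qpos"],2),"w",round(o["grip_width"],4))
    return p,R
def rows(goals):
    p,R=state()
    for g in goals:
        G,Q=goal(*g); l=R.T@(G-p)*1000; r=Ro.from_matrix(R.T@Q).as_rotvec()
        print(g,np.round(l,1).tolist(),np.round(r,3).tolist())
def touch(th,al,d=.022,off=.0175):
    "TCP (u,z,al) carrying lid edge at th, d from tip"
    u=-.165*np.cos(th)+.004*np.sin(th); z=.09+.165*np.sin(th)+.004*np.cos(th)
    yt=np.array([np.sin(al),np.cos(al)]); zt=np.array([np.cos(al),-np.sin(al)])
    q=np.array([u,z])-off*yt+d*zt; return (round(q[0],4),round(q[1],4),al)
def shot(name,n,box=None,f=1):
    im=vision.camera(n)
    if box: x0,y0,x1,y1=box; im=im[y0:y1,x0:x1]
    cv2.imwrite("pics/"+name+".png",cv2.resize(im,None,fx=f,fy=f,interpolation=cv2.INTER_CUBIC))
E
python3 -c "
from h import *
rows([(.085,.33,np.pi/2)])"
```

```text
t 0.10 u -0.5572 v 0.5905 z 0.2050 al 1.571 F [0.1  0.41 0.4 ] q [ 1.26  0.3   1.52 -0.    1.32 -0.07] w 0.0941
(0.085, 0.33, 1.5707963267948966) [-711.2, -505.4, -124.5] [-0.001, 0.001, 1.445]
```

>>> {"name": "play_rows", "arguments": {
  "moves": [
    {"claw": 0, "linear": [-20, -15, -30], "turn": [0, 0, 0.06]},
    {"claw": 0, "linear": [-60, -45, -65], "turn": [0, 0, 0.14]},
    {"claw": 0, "linear": [-105, -75, -100], "turn": [0, 0, 0.23]},
    {"claw": 0, "linear": [-150, -106, -125], "turn": [0, 0, 0.32]},
    {"claw": 0, "linear": [-195, -138, -125], "turn": [0, 0, 0.41]},
    {"claw": 0, "linear": [-240, -170, -125], "turn": [0, 0, 0.5]},
    {"claw": 0, "linear": [-285, -202, -125], "turn": [0, 0, 0.59]},
    {"claw": 0, "linear": [-330, -234, -125], "turn": [0, 0, 0.68]}
  ]
}}

```text
time_s: 1.1
ee_pos: [0.3964, 0.2269, 0.3301]
eef_rot: [-3.141, 0.001, 2.219]
force: [0.1, 0.2, -0.9]
grip_width: 0.0173
```

```bash
python3 -c "
from h import *
rows([(.085,.33,np.pi/2)])"
```

```text
t 1.10 u -0.2582 v 0.3156 z 0.3301 al 1.571 F [ 0.12  0.22 -0.92] q [ 0.44  0.02  1.56 -0.    1.56 -0.21] w 0.0173
(0.085, 0.33, 1.5707963267948966) [-465.2, 30.4, 0.3] [-0.001, 0.001, 0.762]
```

>>> {"name": "play_rows", "arguments": {
  "moves": [
    {"claw": 0, "linear": [-58, 4, 0], "turn": [0, 0, 0.1]},
    {"claw": 0, "linear": [-116, 8, 0], "turn": [0, 0, 0.2]},
    {"claw": 0, "linear": [-174, 12, 0], "turn": [0, 0, 0.3]},
    {"claw": 0, "linear": [-232, 16, 0], "turn": [0, 0, 0.4]},
    {"claw": 0, "linear": [-290, 20, 0], "turn": [0, 0, 0.5]},
    {"claw": 0, "linear": [-348, 23, 0], "turn": [0, 0, 0.6]},
    {"claw": 0, "linear": [-406, 27, 0], "turn": [0, 0, 0.68]},
    {"claw": 0, "linear": [-465, 30, 0], "turn": [0, 0, 0.76]}
  ]
}}

```text
time_s: 2.1
ee_pos: [0.7019, -0.1272, 0.33]
eef_rot: [-3.141, 0.001, 1.456]
force: [0.1, 0.4, 0.9]
grip_width: 0.0006
```

```bash
python3 -c "
from h import *
rows([(.085,.33,np.pi/2),(.085,.23,np.pi/2)])
shot('s2','scene',(230,100,480,300),3);shot('t2','top',(250,80,450,230),4)
for th in (1.706,): print(proj('top',H+.023*EX+.258*EZ))
p,R=state();print(proj('top',p),proj('scene',p))"
```

```text
t 2.10 u 0.0856 v -0.0015 z 0.3300 al 1.571 F [0.09 0.38 0.95] q [-0.23  0.68  0.69 -0.    1.77 -0.12] w 0.0006
(0.085, 0.33, 1.5707963267948966) [1.5, -0.6, -0.0] [-0.001, 0.001, -0.001]
(0.085, 0.23, 1.5707963267948966) [1.6, -0.5, 100.0] [-0.001, 0.001, -0.001]
[374.93907925 146.85725508]
t 2.20 u 0.0870 v -0.0045 z 0.3249 al 1.577 F [-1.11 -0.1  -1.66] q [-0.23  0.69  0.69 -0.    1.77 -0.12] w 0.0005
[382.24676091 116.64290445] [378.22073811 229.97843439]
```

View pics/s2.png

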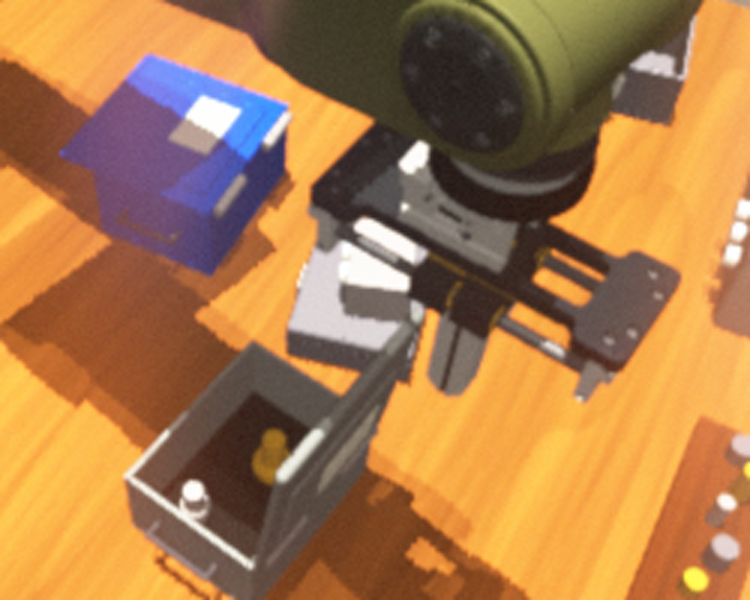

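View pics/t2.png

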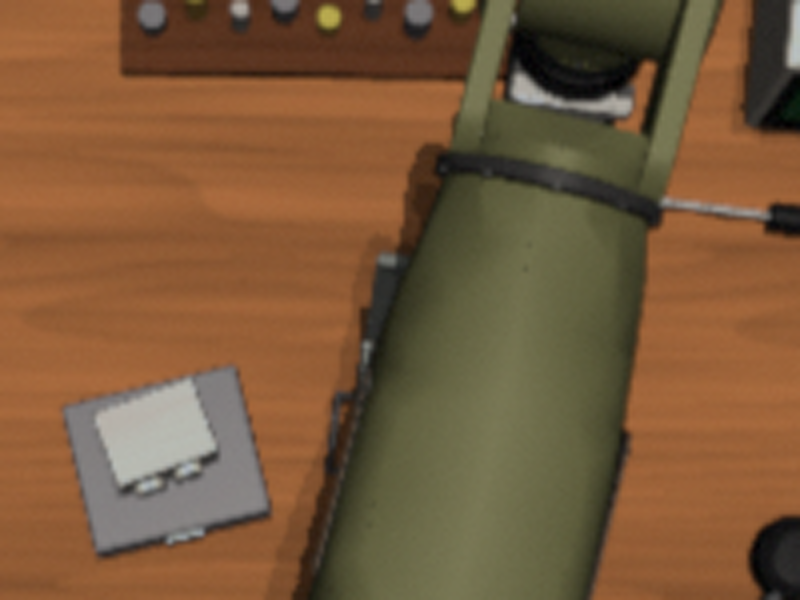

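The scene crop shows the finger tips at about (455,390), just beyond the lid's edge on the outer side. The lid still leans back. The top view is hidden by the arm. Next I lower the finger behind the lid.

>>> {"name": "play_rows", "arguments": {
  "moves": [
    {"claw": 0, "linear": [2, 0, 10], "turn": [0, 0, 0]},
    {"claw": 0, "linear": [2, 0, 28], "turn": [0, 0, 0]},
    {"claw": 0, "linear": [3, 0, 50], "turn": [0, 0, 0]},
    {"claw": 0, "linear": [3, 0, 72], "turn": [0, 0, 0]},
    {"claw": 0, "linear": [4, 0, 88], "turn": [0, 0, 0]},
    {"claw": 0, "linear": [4, -5, 94], "turn": [0, 0, 0]},
    {"claw": 0, "linear": [4, -10, 95], "turn": [0, 0, 0]},
    {"claw": 0, "linear": [4, -15, 95], "turn": [0, 0, 0]}
  ]
}}

```text
time_s: 3.2
ee_pos: [0.6876, -0.1246, 0.2309]
eef_rot: [-3.136, 0.001, 1.453]
force: [-0.7, 0.5, 0.3]
grip_width: 0.0001
```

```bash
python3 -c "
from h import *
shot('s3','scene',(270,140,430,300),3.75)
rows([(-.03,.228,np.pi/2)])
"
```

```text
t 3.25 u 0.0709 v -0.0005 z 0.2310 al 1.576 F [ 0.34 -0.3  -0.26] q [-0.23  0.64  0.97 -0.    1.53 -0.11] w 0.0008
(-0.03, 0.228, 1.5707963267948966) [0.1, -100.9, 3.5] [-0.005, 0.001, -0.004]
```

View pics/s3.png

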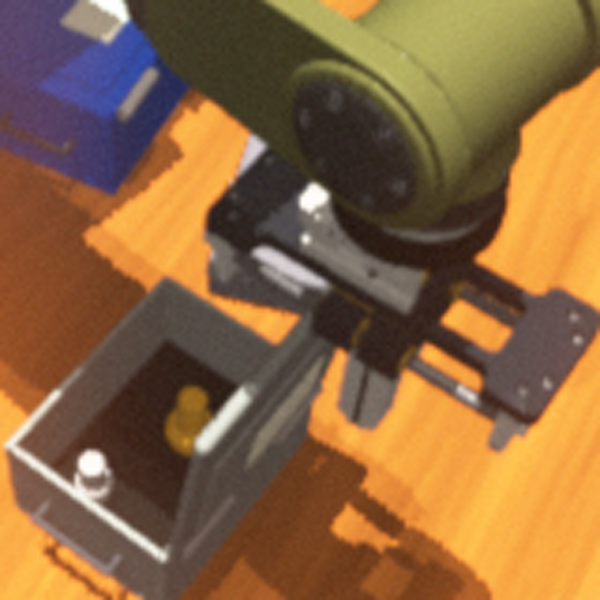

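The finger at (365,400) is behind the lid, with a gap and no contact. Now I push forward.

>>> {"name": "play_rows", "arguments": {
  "moves": [
    {"claw": 0, "linear": [0, -7, 1], "turn": [0, 0, 0]},
    {"claw": 0, "linear": [0, -15, 2], "turn": [0, 0, 0]},
    {"claw": 0, "linear": [0, -23, 3], "turn": [0, 0, 0]},
    {"claw": 0, "linear": [0, -31, 3], "turn": [0, 0, 0]},
    {"claw": 0, "linear": [0, -39, 3], "turn": [0, 0, 0]},
    {"claw": 0, "linear": [0, -47, 3], "turn": [0, 0, 0]},
    {"claw": 0, "linear": [0, -54, 3], "turn": [0, 0, 0]},
    {"claw": 0, "linear": [0, -60, 3], "turn": [0, 0, 0]}
  ]
}}

```text
time_s: 4.25
ee_pos: [0.6273, -0.1175, 0.2283]
eef_rot: [-3.136, 0.001, 1.452]
force: [1.2, -0.4, 0.4]
grip_width: 0.0002
```

```bash
python3 -c "
from h import *
shot('s4','scene',(270,140,430,300),3.75)
rows([(-.03,.228,np.pi/2)])
"
```

```text
t 4.30 u 0.0100 v -0.0003 z 0.2284 al 1.576 F [-0.39 -0.38 -0.14] q [-0.24  0.49  1.21 -0.    1.45 -0.12] w 0.0005
(-0.03, 0.228, 1.5707963267948966) [0.1, -40.0, 0.6] [-0.005, 0.001, -0.004]
```

View pics/s4.png

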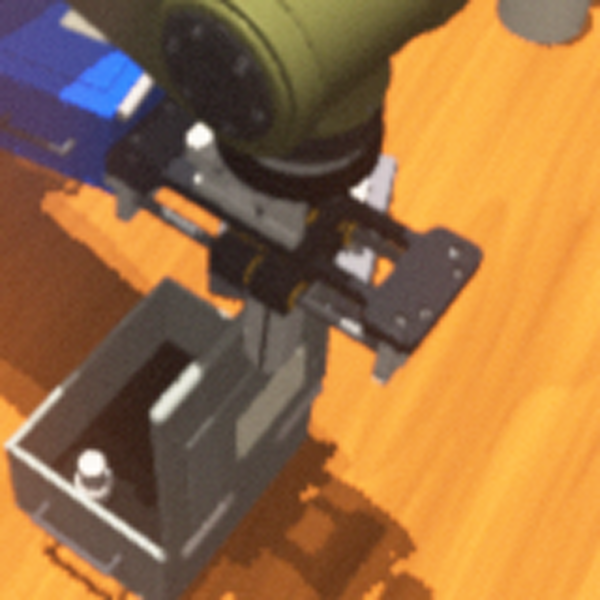

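```bash
cat >> h.py <<'E'
def edgepix(th,n="scene",v=-.085):
    return proj(n,H+(-.17*np.cos(th)+.004*np.sin(th))*EX+(.09+.17*np.sin(th)+.004*np.cos(th))*EZ+v*np.cross(EZ,EX))
E
python3 -c "
from h import *
for th in np.arange(1.75,0,-.1): print(round(th,2),edgepix(th).round(1),edgepix(th,v=.085).round(1))"
```

```text
1.75 [326.7 263.9] [374.2 205.8]
1.65 [319.6 258.4] [367.6 201.2]
1.55 [312.4 253.3] [360.9 197.1]
1.45 [305.4 248.8] [354.2 193.5]
1.35 [298.6 244.8] [347.6 190.5]
1.25 [292.2 241.4] [341.3 188.1]
1.15 [286.1 238.7] [335.2 186.3]
1.05 [280.5 236.6] [329.5 185.1]
0.95 [275.4 235.2] [324.2 184.6]
0.85 [270.9 234.4] [319.4 184.6]
0.75 [266.9 234.2] [315.1 185.3]
0.65 [263.6 234.6] [311.3 186.4]
0.55 [260.9 235.6] [308.1 188. ]
0.45 [258.8 237. ] [305.4 190.1]
0.35 [257.3 239. ] [303.3 192.7]
0.25 [256.4 241.3] [301.7 195.5]
0.15 [256.1 244.1] [300.7 198.7]
0.05 [256.3 247.2] [300.3 202.2]
```

The lid's near corner is at scene pixel (311,251), which gives a lid angle of about 1.52. It's moving with the finger as predicted, so I push 38 mm more, slowly.

>>> {"name": "play_rows", "arguments": {
  "moves": [
    {"claw": 0, "linear": [0, -5, 0], "turn": [0, 0, 0]},
    {"claw": 0, "linear": [0, -10, 0], "turn": [0, 0, 0]},
    {"claw": 0, "linear": [0, -15, 0], "turn": [0, 0, 0]},
    {"claw": 0, "linear": [0, -20, 0], "turn": [0, 0, 0]},
    {"claw": 0, "linear": [0, -25, 0], "turn": [0, 0, 0]},
    {"claw": 0, "linear": [0, -30, 0], "turn": [0, 0, 0]},
    {"claw": 0, "linear": [0, -34, 0], "turn": [0, 0, 0]},
    {"claw": 0, "linear": [0, -38, 0], "turn": [0, 0, 0]}
  ]
}}

```text
time_s: 5.3
ee_pos: [0.5889, -0.1129, 0.2286]
eef_rot: [-3.136, 0.001, 1.452]
force: [1.0, 0.1, 0.6]
grip_width: 0.0005
```

```bash
python3 -c "
from h import *
shot('s5','scene',(230,140,390,300),3.75)
p,R=state()
"
```

```text
t 5.35 u -0.0285 v -0.0001 z 0.2287 al 1.576 F [-0.5  -0.02  0.51] q [-0.25  0.4   1.33 -0.    1.41 -0.13] w 0.0006
```

View pics/s5.png

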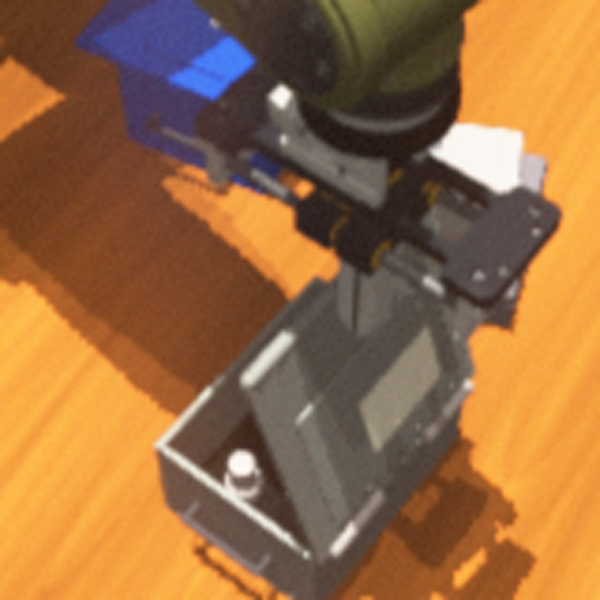

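The corner is at (295,242), so the angle is about 1.28. It needs a slight nudge more.

>>> {"name": "play_rows", "arguments": {
  "moves": [
    {"claw": 0, "linear": [0, -4, 0], "turn": [0, 0, 0]},
    {"claw": 0, "linear": [0, -8, 0], "turn": [0, 0, 0]},
    {"claw": 0, "linear": [0, -11, 0], "turn": [0, 0, 0]}
  ]
}}

```text
time_s: 5.72
ee_pos: [0.5775, -0.1115, 0.2288]
eef_rot: [-3.136, 0.001, 1.453]
force: [0.9, 0.1, -0.4]
grip_width: 0.0005
```

```bash
python3 -c "
from h import *
shot('s6','scene',(230,140,390,300),3.75)
rows([(-.025,.228,1.57),(-.025,.29,1.57),(-.07,.30,1.57),(-.12,.295,1.4),(-.15,.26,1.3),(-.15,.20,1.22),touch(.9,1.22),touch(1.,1.25),touch(.8,1.2)])
"
```

```text
t 5.78 u -0.0400 v -0.0001 z 0.2289 al 1.576 F [-0.9   0.86 -0.51] q [-0.25  0.37  1.37 -0.    1.4  -0.13] w 0.0005
(-0.025, 0.228, 1.57) [0.1, 15.0, 0.8] [-0.006, 0.001, -0.004]
(-0.025, 0.29, 1.57) [0.1, 14.6, -61.2] [-0.006, 0.001, -0.004]
(-0.07, 0.3, 1.57) [-0.1, -30.4, -71.0] [-0.006, 0.001, -0.004]
(-0.12, 0.295, 1.4) [-0.4, -80.4, -65.7] [-0.176, 0.001, -0.004]
(-0.15, 0.26, 1.3) [-0.5, -110.2, -30.5] [-0.276, 0.002, -0.004]
(-0.15, 0.2, 1.22) [-0.4, -109.9, 29.5] [-0.356, 0.002, -0.004]
(np.float64(-0.1083), np.float64(0.1951), 1.22) [-0.2, -68.2, 34.1] [-0.356, 0.002, -0.004]
(np.float64(-0.0955), np.float64(0.2046), 1.25) [-0.2, -55.4, 24.6] [-0.326, 0.002, -0.004]
(np.float64(-0.1204), np.float64(0.1843), 1.2) [-0.2, -80.2, 45.0] [-0.376, 0.002, -0.004]
```

View pics/s6.png

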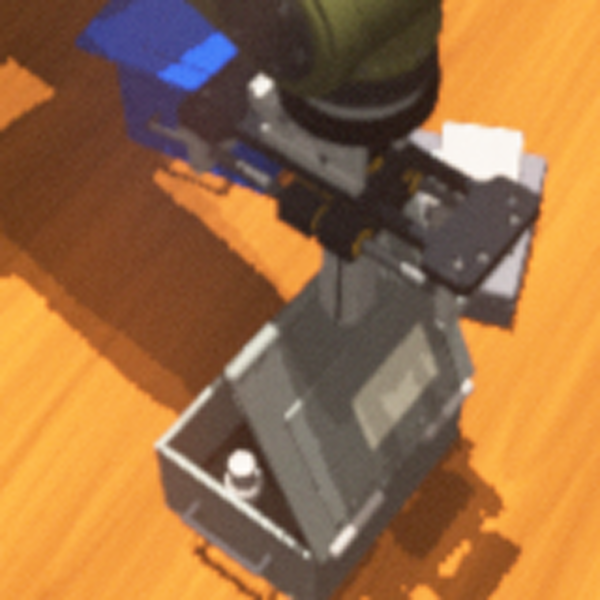

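The corner is at (291,240), so the angle is about 1.22, past the balance. I'll lift the finger clear and check that the lid falls.

>>> {"name": "play_rows", "arguments": {
  "moves": [
    {"claw": 0, "linear": [0, 6, -22], "turn": [0, 0, 0]},
    {"claw": 0, "linear": [0, 8, -58], "turn": [0, 0, 0]},
    {"claw": 0, "linear": [0, 0, -72], "turn": [0, 0, 0]}
  ]
}}

```text
time_s: 6.15
ee_pos: [0.578, -0.1115, 0.3024]
eef_rot: [-3.138, 0.001, 1.453]
force: [0.5, 0.5, 0.2]
grip_width: 0.0005
```

```bash
python3 -c "
from h import *
shot('s7','scene',(230,140,390,300),3.75)
rows([(-.07,.30,1.57),(-.12,.295,1.4),(-.15,.26,1.3),(-.15,.20,1.22),touch(.9,1.22),touch(1.,1.25),touch(.8,1.2)])
"
```

```text
t 6.20 u -0.0401 v -0.0000 z 0.3035 al 1.573 F [-1.09  0.12  1.42] q [-0.25  0.34  1.25 -0.    1.56 -0.13] w 0.0004
(-0.07, 0.3, 1.57) [-0.1, -29.9, 3.5] [-0.003, 0.002, -0.004]
(-0.12, 0.295, 1.4) [-0.3, -79.9, 8.7] [-0.173, 0.002, -0.004]
(-0.15, 0.26, 1.3) [-0.4, -109.8, 43.7] [-0.273, 0.002, -0.004]
(-0.15, 0.2, 1.22) [-0.3, -109.7, 103.7] [-0.353, 0.002, -0.004]
(np.float64(-0.1083), np.float64(0.1951), 1.22) [-0.1, -68.0, 108.5] [-0.353, 0.002, -0.004]
(np.float64(-0.0955), np.float64(0.2046), 1.25) [-0.1, -55.2, 99.0] [-0.323, 0.002, -0.004]
(np.float64(-0.1204), np.float64(0.1843), 1.2) [-0.1, -80.1, 119.4] [-0.373, 0.002, -0.004]
```

View pics/s7.png

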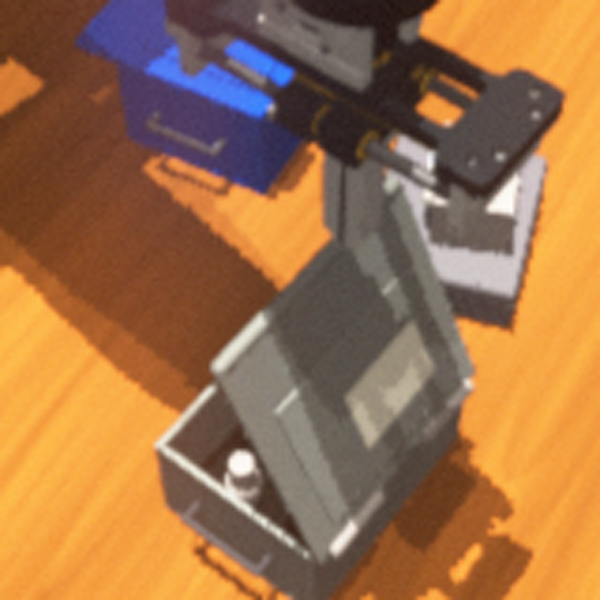

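The corner is at (286.5,236.5), so the lid is at about 1.13 and falling free with the finger clear above it. I go over to the front now.

>>> {"name": "play_rows", "arguments": {
  "moves": [
    {"claw": 0, "linear": [0, -45, 2], "turn": [0, 0, 0]},
    {"claw": 0, "linear": [0, -95, 12], "turn": [-0.12, 0, 0]},
    {"claw": 0, "linear": [0, -112, 50], "turn": [-0.24, 0, 0]},
    {"claw": 0, "linear": [0, -108, 92], "turn": [-0.36, 0, 0]},
    {"claw": 0, "linear": [0, -102, 110], "turn": [-0.4, 0, 0]}
  ]
}}

```text
time_s: 6.82
ee_pos: [0.4733, -0.099, 0.1908]
eef_rot: [2.744, 0.001, 1.452]
force: [0.5, 0.1, 0.1]
grip_width: 0.0006
```

```bash
python3 -c "
from h import *
shot('s8','scene',(210,120,370,280),3.75)
rows([touch(t,1.17) for t in (.9,.8,.7,.6,.5)])
"
```

```text
t 6.88 u -0.1447 v 0.0006 z 0.1891 al 1.175 F [-0.45  0.64 -2.38] q [-0.33 -0.05  2.01  0.11  0.8  -0.27] w 0.0004
(np.float64(-0.107), np.float64(0.1947), 1.17) [-0.4, 36.9, 9.4] [-0.005, 0.002, -0.004]
(np.float64(-0.1196), np.float64(0.1841), 1.17) [-0.5, 21.2, 14.3] [-0.005, 0.002, -0.004]
(np.float64(-0.1312), np.float64(0.1723), 1.17) [-0.5, 5.9, 20.7] [-0.005, 0.002, -0.004]
(np.float64(-0.1415), np.float64(0.1594), 1.17) [-0.6, -8.5, 28.6] [-0.005, 0.002, -0.004]
(np.float64(-0.1504), np.float64(0.1455), 1.17) [-0.6, -22.1, 38.0] [-0.005, 0.002, -0.004]
```

View pics/s8.png

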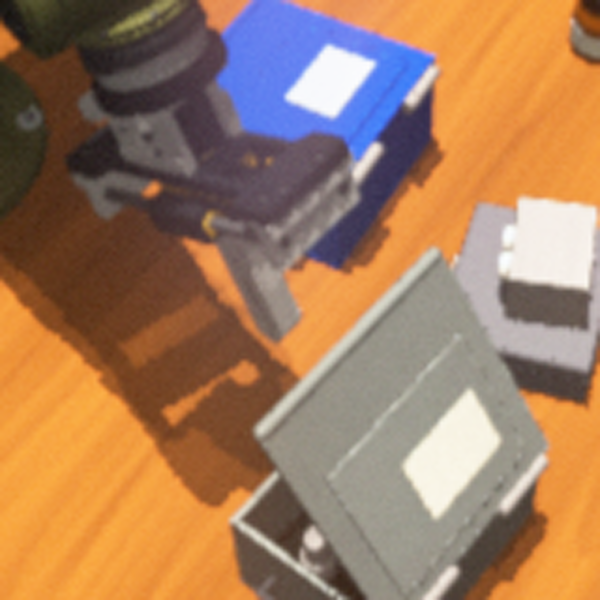

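The lid corner is at (278,235), angle about 1.0, still falling. The finger is in front at crop (280,330). I move up to the meeting point for about 0.8 and hold there.

>>> {"name": "play_rows", "arguments": {
  "moves": [
    {"claw": 0, "linear": [0, 7, 7], "turn": [0, 0, 0]},
    {"claw": 0, "linear": [0, 14, 12], "turn": [0, 0, 0]},
    {"claw": 0, "linear": [0, 19, 14], "turn": [0, 0, 0]},
    {"claw": 0, "linear": [0, 20, 15], "turn": [0, 0, 0]},
    {"claw": 0, "linear": [0, 20, 15], "turn": [0, 0, 0]}
  ]
}}

```text
time_s: 7.5
ee_pos: [0.4975, -0.1018, 0.183]
eef_rot: [2.746, 0.001, 1.452]
force: [-0.6, 0.2, -0.6]
grip_width: 0.0004
```

```bash
python3 -c "
from h import *
shot('s9','scene',(210,120,370,280),3.75)
rows([touch(t,1.17) for t in (.9,.8,.7,.6,.5)])
"
```

```text
t 7.55 u -0.1205 v 0.0005 z 0.1830 al 1.175 F [-0.2   0.72 -0.29] q [-0.31  0.01  1.96  0.11  0.78 -0.26] w 0.0005
(np.float64(-0.107), np.float64(0.1947), 1.17) [-0.4, 16.9, -5.6] [-0.005, 0.003, -0.004]
(np.float64(-0.1196), np.float64(0.1841), 1.17) [-0.5, 1.2, -0.7] [-0.005, 0.003, -0.004]
(np.float64(-0.1312), np.float64(0.1723), 1.17) [-0.5, -14.0, 5.8] [-0.005, 0.003, -0.004]
(np.float64(-0.1415), np.float64(0.1594), 1.17) [-0.6, -28.5, 13.7] [-0.005, 0.003, -0.004]
(np.float64(-0.1504), np.float64(0.1455), 1.17) [-0.6, -42.1, 23.1] [-0.005, 0.003, -0.004]
```

View pics/s9.png

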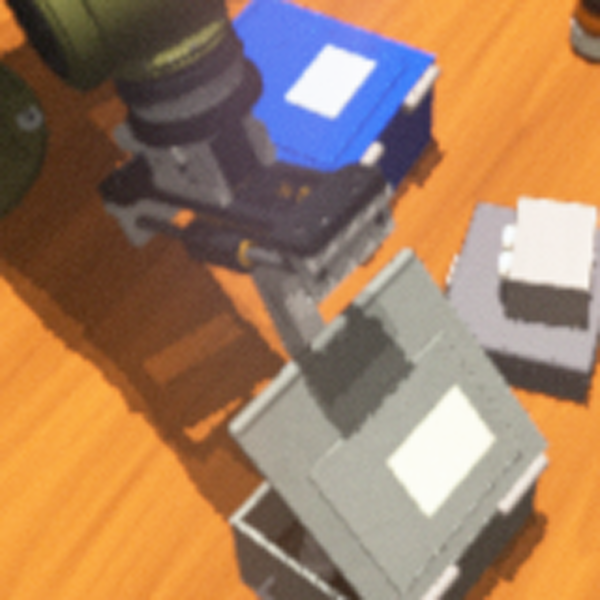

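The corner is at (271,235), angle about 0.86, just above the finger. I hold for it to land.

>>> {"name": "play_rows", "arguments": {
  "moves": [
    {"claw": 0, "linear": [0, 0, 0], "turn": [0, 0, 0]},
    {"claw": 0, "linear": [0, 0, 0], "turn": [0, 0, 0]},
    {"claw": 0, "linear": [0, 0, 0], "turn": [0, 0, 0]},
    {"claw": 0, "linear": [0, 0, 0], "turn": [0, 0, 0]},
    {"claw": 0, "linear": [0, 0, 0], "turn": [0, 0, 0]}
  ]
}}

```text
time_s: 8.18
ee_pos: [0.4974, -0.1018, 0.1831]
eef_rot: [2.746, 0.001, 1.452]
force: [-1.5, 0.1, 0.0]
grip_width: 0.0003
```

```bash
python3 -c "
from h import *
shot('s10','scene',(210,120,370,280),3.75)
state()
"
```

```text
t 8.22 u -0.1205 v 0.0005 z 0.1830 al 1.175 F [-1.1   1.11  0.19] q [-0.31  0.01  1.96  0.11  0.78 -0.26] w 0.0004
```

View pics/s10.png

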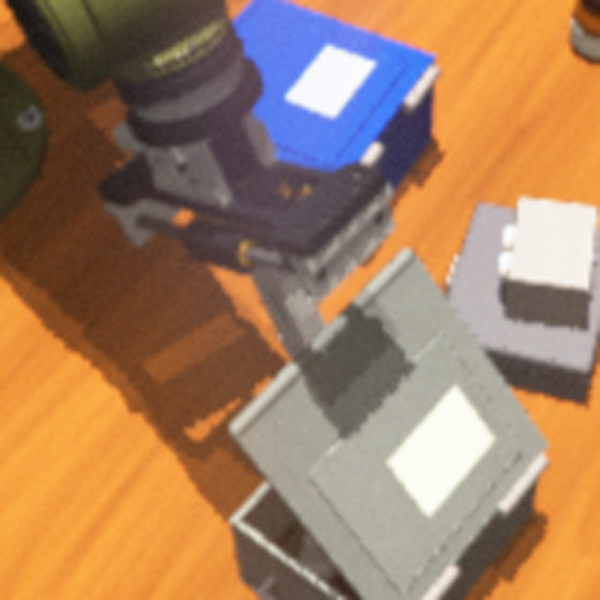

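The view is unchanged: the lid rests on the finger at about 0.84 rad. The force shows a 1 to 1.5 N contact. Now I work out the lowering arc.

```bash
python3 -c "
from h import *
rows([touch(t,a) for t,a in zip(np.linspace(.78,.54,8),np.linspace(1.165,1.1,8))])
"
```

```text
t 8.22 u -0.1205 v 0.0005 z 0.1830 al 1.175 F [-1.1   1.11  0.19] q [-0.31  0.01  1.96  0.11  0.78 -0.26] w 0.0004
(np.float64(-0.1219), np.float64(0.1818), np.float64(1.165)) [-0.5, -1.8, 0.6] [-0.01, 0.003, -0.004]
(np.float64(-0.1256), np.float64(0.1777), np.float64(1.1557142857142857)) [-0.5, -6.8, 3.0] [-0.019, 0.003, -0.004]
(np.float64(-0.1293), np.float64(0.1735), np.float64(1.1464285714285716)) [-0.5, -11.8, 5.4] [-0.028, 0.003, -0.004]
(np.float64(-0.1327), np.float64(0.1692), np.float64(1.1371428571428572)) [-0.5, -16.6, 8.1] [-0.038, 0.003, -0.004]
(np.float64(-0.136), np.float64(0.1647), np.float64(1.127857142857143)) [-0.6, -21.4, 10.9] [-0.047, 0.003, -0.004]
(np.float64(-0.1392), np.float64(0.1602), np.float64(1.1185714285714285)) [-0.6, -26.1, 13.9] [-0.056, 0.003, -0.004]
(np.float64(-0.1422), np.float64(0.1555), np.float64(1.1092857142857144)) [-0.6, -30.7, 17.0] [-0.066, 0.003, -0.004]
(np.float64(-0.1451), np.float64(0.1507), np.float64(1.1)) [-0.6, -35.2, 20.4] [-0.075, 0.003, -0.004]
```

>>> {"name": "play_rows", "arguments": {
  "moves": [
    {"claw": 0, "linear": [0, -2, 0.6], "turn": [-0.01, 0, 0]},
    {"claw": 0, "linear": [0, -6.8, 3], "turn": [-0.02, 0, 0]},
    {"claw": 0, "linear": [0, -11.8, 5.4], "turn": [-0.03, 0, 0]},
    {"claw": 0, "linear": [0, -16.6, 8], "turn": [-0.04, 0, 0]},
    {"claw": 0, "linear": [0, -21.4, 11], "turn": [-0.05, 0, 0]},
    {"claw": 0, "linear": [0, -26, 14], "turn": [-0.055, 0, 0]},
    {"claw": 0, "linear": [0, -30.5, 17], "turn": [-0.065, 0, 0]},
    {"claw": 0, "linear": [0, -34.5, 20], "turn": [-0.075, 0, 0]}
  ]
}}

```text
time_s: 9.22
ee_pos: [0.4732, -0.099, 0.151]
eef_rot: [2.67, 0.001, 1.452]
force: [-0.0, -0.3, -0.0]
grip_width: 0.0005
```

```bash
python3 -c "
from h import *
shot('s11','scene',(210,120,370,280),3.75)
rows([touch(t,a) for t,a in zip(np.linspace(.52,.31,8),np.linspace(1.095,1.03,8))])
"
```

```text
t 9.28 u -0.1453 v 0.0007 z 0.1503 al 1.100 F [-0.69  0.12 -1.17] q [-0.34 -0.03  2.11  0.17  0.61 -0.34] w 0.0004
(np.float64(-0.1467), np.float64(0.1479), np.float64(1.095)) [-0.7, -2.3, 1.5] [-0.005, 0.003, -0.004]
(np.float64(-0.1489), np.float64(0.1436), np.float64(1.0857142857142856)) [-0.7, -6.2, 4.3] [-0.014, 0.003, -0.004]
(np.float64(-0.151), np.float64(0.1392), np.float64(1.0764285714285715)) [-0.7, -10.1, 7.3] [-0.024, 0.003, -0.004]
(np.float64(-0.153), np.float64(0.1347), np.float64(1.0671428571428572)) [-0.7, -13.9, 10.4] [-0.033, 0.003, -0.004]
(np.float64(-0.1549), np.float64(0.1302), np.float64(1.0578571428571428)) [-0.7, -17.6, 13.6] [-0.042, 0.003, -0.004]
(np.float64(-0.1566), np.float64(0.1256), np.float64(1.0485714285714285)) [-0.7, -21.2, 16.9] [-0.051, 0.003, -0.004]
(np.float64(-0.1582), np.float64(0.121), np.float64(1.0392857142857144)) [-0.7, -24.7, 20.3] [-0.061, 0.003, -0.004]
(np.float64(-0.1596), np.float64(0.1163), np.float64(1.03)) [-0.7, -28.1, 23.8] [-0.07, 0.003, -0.004]
```

View pics/s11.png

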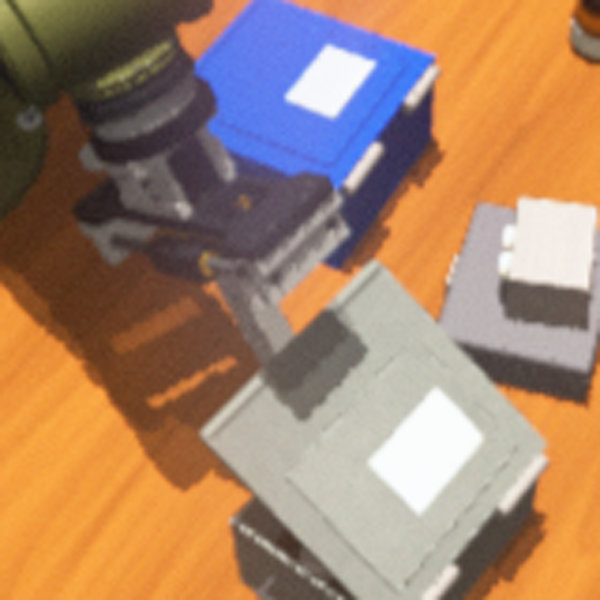

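```bash
python3 -c "
from h import *
rows([touch(t,1.1) for t in np.linspace(.515,.3,8)])
print([plane('top',p,.1) for p in [(247,243),(303,240),(305,298),(246,300)]])
"
```

```text
t 9.28 u -0.1453 v 0.0007 z 0.1503 al 1.100 F [-0.69  0.12 -1.17] q [-0.34 -0.03  2.11  0.17  0.61 -0.34] w 0.0004
(np.float64(-0.1472), np.float64(0.1472), 1.1) [-0.7, -3.1, 1.9] [0.0, 0.003, -0.004]
(np.float64(-0.1498), np.float64(0.1428), 1.1) [-0.7, -7.4, 4.7] [0.0, 0.003, -0.004]
(np.float64(-0.1522), np.float64(0.1384), 1.1) [-0.7, -11.5, 7.5] [0.0, 0.003, -0.004]
(np.float64(-0.1544), np.float64(0.1338), 1.1) [-0.7, -15.6, 10.6] [0.0, 0.003, -0.004]
(np.float64(-0.1566), np.float64(0.1292), 1.1) [-0.7, -19.6, 13.7] [0.0, 0.003, -0.004]
(np.float64(-0.1585), np.float64(0.1245), 1.1) [-0.7, -23.4, 17.0] [0.0, 0.003, -0.004]
(np.float64(-0.1604), np.float64(0.1198), 1.1) [-0.7, -27.3, 20.3] [0.0, 0.003, -0.004]
(np.float64(-0.1621), np.float64(0.115), 1.1) [-0.7, -30.9, 23.8] [0.0, 0.003, -0.004]
[array([0.3842235 , 0.24234798, 0.1       ]), array([0.39557444, 0.07719249, 0.1       ]), array([0.22729756, 0.06787586, 0.1       ]), array([0.2190544, 0.2389972, 0.1      ])]
```

>>> {"name": "play_rows", "arguments": {
  "moves": [
    {"claw": 0, "linear": [0, -3, 2], "turn": [0, 0, 0]},
    {"claw": 0, "linear": [0, -7.2, 4.6], "turn": [0, 0, 0]},
    {"claw": 0, "linear": [0, -11.4, 7.4], "turn": [0, 0, 0]},
    {"claw": 0, "linear": [0, -15.5, 10.5], "turn": [0, 0, 0]},
    {"claw": 0, "linear": [0, -19.3, 13.5], "turn": [0, 0, 0]},
    {"claw": 0, "linear": [0, -22.9, 16.5], "turn": [0, 0, 0]},
    {"claw": 0, "linear": [0, -26, 19.2], "turn": [0, 0, 0]},
    {"claw": 0, "linear": [0, -28.5, 21.5], "turn": [0, 0, 0]}
  ]
}}

```text
time_s: 10.28
ee_pos: [0.457, -0.0969, 0.1179]
eef_rot: [2.671, 0.0, 1.452]
force: [-0.2, 0.7, -1.4]
grip_width: 0.0003
```

```bash
python3 -c "
from h import *
shot('s12','scene',(210,120,370,280),3.75)
rows([touch(t,1.1) for t in np.linspace(.31,.17,8)])
"
```

```text
t 10.32 u -0.1614 v 0.0008 z 0.1176 al 1.101 F [-1.22  0.78 -2.23] q [-0.35 -0.01  2.18  0.21  0.52 -0.38] w 0.001
(np.float64(-0.1615), np.float64(0.1166), 1.1) [-0.8, -0.6, 0.8] [-0.001, 0.002, -0.004]
(np.float64(-0.1626), np.float64(0.1135), 1.1) [-0.8, -2.9, 3.1] [-0.001, 0.002, -0.004]
(np.float64(-0.1636), np.float64(0.1103), 1.1) [-0.8, -5.3, 5.5] [-0.001, 0.002, -0.004]
(np.float64(-0.1645), np.float64(0.1072), 1.1) [-0.8, -7.5, 7.8] [-0.001, 0.002, -0.004]
(np.float64(-0.1654), np.float64(0.104), 1.1) [-0.8, -9.7, 10.3] [-0.001, 0.002, -0.004]
(np.float64(-0.1662), np.float64(0.1008), 1.1) [-0.8, -11.9, 12.8] [-0.001, 0.002, -0.004]
(np.float64(-0.1669), np.float64(0.0975), 1.1) [-0.8, -14.0, 15.4] [-0.001, 0.002, -0.004]
(np.float64(-0.1676), np.float64(0.0943), 1.1) [-0.8, -16.1, 17.9] [-0.001, 0.002, -0.004]
```

View pics/s12.png

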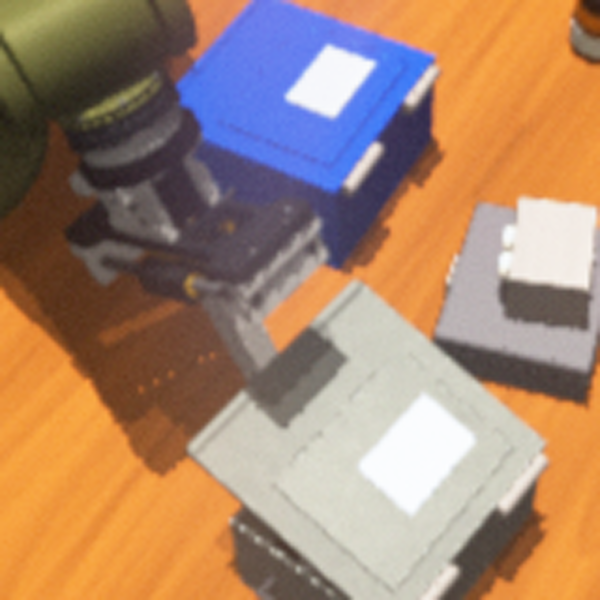

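The corner is at (260,238), about 0.4 rad, and the lid is still riding on the finger. I continue more slowly.

>>> {"name": "play_rows", "arguments": {
  "moves": [
    {"claw": 0, "linear": [0, -1.5, 1.6], "turn": [0, 0, 0]},
    {"claw": 0, "linear": [0, -3.6, 3.8], "turn": [0, 0, 0]},
    {"claw": 0, "linear": [0, -5.7, 6], "turn": [0, 0, 0]},
    {"claw": 0, "linear": [0, -7.8, 8.2], "turn": [0, 0, 0]},
    {"claw": 0, "linear": [0, -9.9, 10.5], "turn": [0, 0, 0]},
    {"claw": 0, "linear": [0, -12, 12.9], "turn": [0, 0, 0]},
    {"claw": 0, "linear": [0, -14, 15.4], "turn": [0, 0, 0]},
    {"claw": 0, "linear": [0, -16, 17.9], "turn": [0, 0, 0]}
  ]
}}

```text
time_s: 11.32
ee_pos: [0.4506, -0.0961, 0.0942]
eef_rot: [2.671, 0.0, 1.452]
force: [0.1, 0.2, -0.6]
grip_width: 0.0006
```

```bash
python3 -c "
from h import *
shot('s13','scene',(210,120,370,280),3.75)
rows([touch(t,1.1) for t in np.linspace(.155,.015,8)])
"
```

```text
t 11.38 u -0.1678 v 0.0009 z 0.0937 al 1.101 F [ 0.26 -0.16 -1.21] q [-0.35  0.03  2.21  0.24  0.45 -0.43] w 0.0007
(np.float64(-0.168), np.float64(0.0919), 1.1) [-0.9, -1.0, 1.6] [-0.001, 0.002, -0.004]
(np.float64(-0.1686), np.float64(0.0886), 1.1) [-0.9, -3.0, 4.2] [-0.001, 0.002, -0.004]
(np.float64(-0.1691), np.float64(0.0854), 1.1) [-0.9, -4.9, 6.9] [-0.001, 0.002, -0.004]
(np.float64(-0.1695), np.float64(0.0821), 1.1) [-0.9, -6.8, 9.6] [-0.001, 0.002, -0.004]
(np.float64(-0.1699), np.float64(0.0788), 1.1) [-0.9, -8.6, 12.4] [-0.001, 0.002, -0.004]
(np.float64(-0.1701), np.float64(0.0755), 1.1) [-0.9, -10.3, 15.2] [-0.001, 0.002, -0.004]
(np.float64(-0.1704), np.float64(0.0722), 1.1) [-0.9, -12.1, 18.0] [-0.001, 0.002, -0.004]
(np.float64(-0.1705), np.float64(0.0689), 1.1) [-0.9, -13.6, 20.9] [-0.001, 0.002, -0.004]
```

View pics/s13.png

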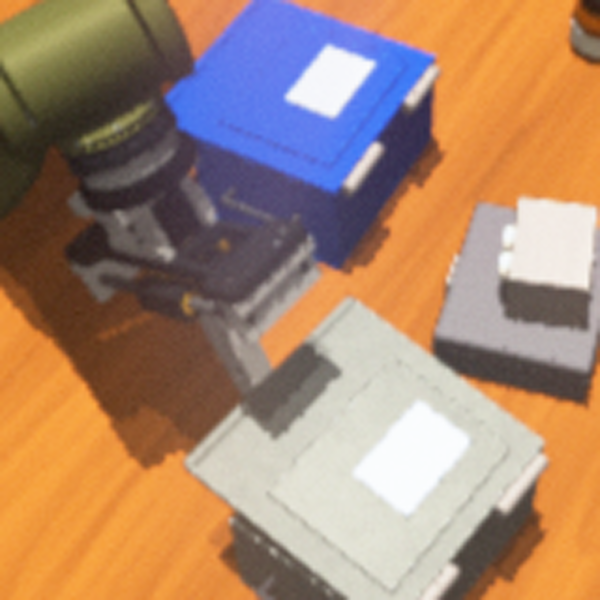

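The corner is at (259,242), about 0.23 rad. I keep lowering at about 0.15 rad/s.

>>> {"name": "play_rows", "arguments": {
  "moves": [
    {"claw": 0, "linear": [0, -1.3, 2], "turn": [0, 0, 0]},
    {"claw": 0, "linear": [0, -3.1, 4.4], "turn": [0, 0, 0]},
    {"claw": 0, "linear": [0, -4.8, 6.8], "turn": [0, 0, 0]},
    {"claw": 0, "linear": [0, -6.4, 9.1], "turn": [0, 0, 0]},
    {"claw": 0, "linear": [0, -7.9, 11.4], "turn": [0, 0, 0]},
    {"claw": 0, "linear": [0, -9.4, 13.6], "turn": [0, 0, 0]},
    {"claw": 0, "linear": [0, -10.8, 15.9], "turn": [0, 0, 0]},
    {"claw": 0, "linear": [0, -12.1, 18.1], "turn": [0, 0, 0]}
  ]
}}

```text
time_s: 12.38
ee_pos: [0.4478, -0.0957, 0.072]
eef_rot: [2.672, 0.0, 1.452]
force: [-0.1, -0.4, -0.9]
grip_width: 0.0006
```

```bash
python3 -c "
from h import *
shot('s14','scene',(210,120,370,280),3.75)
rows([touch(t,1.1) for t in np.linspace(.02,-.12,8)])
"
```

```text
t 12.43 u -0.1706 v 0.0009 z 0.0717 al 1.102 F [-2.16 -0.88 -1.35] q [-0.35  0.07  2.24  0.28  0.39 -0.47] w 0.0008
(np.float64(-0.1705), np.float64(0.0698), 1.1) [-0.9, -0.8, 1.7] [-0.002, 0.002, -0.004]
(np.float64(-0.1706), np.float64(0.0665), 1.1) [-0.9, -2.4, 4.6] [-0.002, 0.002, -0.004]
(np.float64(-0.1707), np.float64(0.0632), 1.1) [-0.9, -3.9, 7.5] [-0.002, 0.002, -0.004]
(np.float64(-0.1706), np.float64(0.0599), 1.1) [-0.9, -5.3, 10.5] [-0.002, 0.002, -0.004]
(np.float64(-0.1706), np.float64(0.0566), 1.1) [-0.9, -6.8, 13.4] [-0.002, 0.002, -0.004]
(np.float64(-0.1704), np.float64(0.0533), 1.1) [-0.9, -8.2, 16.5] [-0.002, 0.002, -0.004]
(np.float64(-0.1702), np.float64(0.05), 1.1) [-0.9, -9.5, 19.5] [-0.002, 0.002, -0.004]
(np.float64(-0.1699), np.float64(0.0467), 1.1) [-0.9, -10.7, 22.6] [-0.002, 0.002, -0.004]
```

View pics/s14.png

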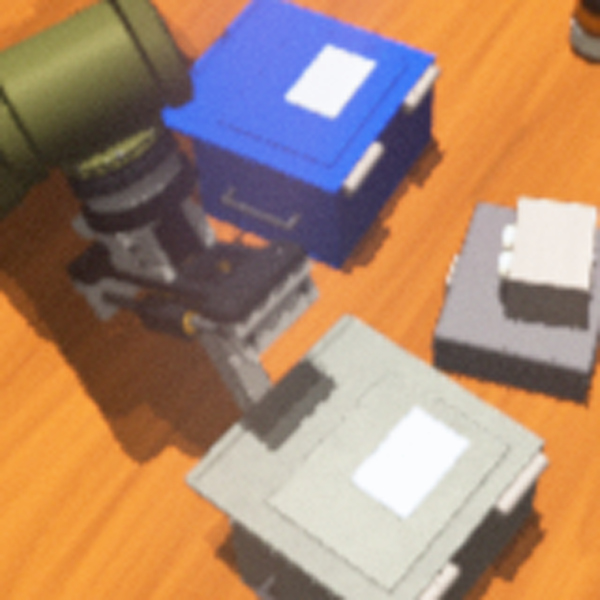

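The corner is at (260,248), about 0.08 rad or less. I continue past the shut position at the same slow rate.

>>> {"name": "play_rows", "arguments": {
  "moves": [
    {"claw": 0, "linear": [0, -1, 1.7], "turn": [0, 0, 0]},
    {"claw": 0, "linear": [0, -2.1, 3.6], "turn": [0, 0, 0]},
    {"claw": 0, "linear": [0, -3.2, 5.5], "turn": [0, 0, 0]},
    {"claw": 0, "linear": [0, -4.3, 7.5], "turn": [0, 0, 0]},
    {"claw": 0, "linear": [0, -5.4, 9.5], "turn": [0, 0, 0]},
    {"claw": 0, "linear": [0, -6.5, 11.5], "turn": [0, 0, 0]},
    {"claw": 0, "linear": [0, -7.6, 13.5], "turn": [0, 0, 0]},
    {"claw": 0, "linear": [0, -8.7, 15.5], "turn": [0, 0, 0]}
  ]
}}

```text
time_s: 13.42
ee_pos: [0.4469, -0.0956, 0.0538]
eef_rot: [2.672, 0.0, 1.452]
force: [0.4, 0.5, 0.3]
grip_width: 0.0003
```

```bash
python3 -c "
from h import *
shot('s15','scene',(210,120,370,280),3.75)
rows([touch(-.12,1.1),touch(-.15,1.1),(-.2,.05,1.1),(-.25,.055,1.1)])
"
```

```text
t 13.47 u -0.1714 v 0.0009 z 0.0535 al 1.102 F [0.36 0.12 0.16] q [-0.35  0.11  2.25  0.32  0.34 -0.52] w 0.0005
(np.float64(-0.1699), np.float64(0.0467), 1.1) [-0.9, -1.7, 6.8] [-0.002, 0.002, -0.004]
(np.float64(-0.1694), np.float64(0.0418), 1.1) [-0.9, -3.5, 11.4] [-0.002, 0.002, -0.004]
(-0.2, 0.05, 1.1) [-1.1, -27.1, -9.8] [-0.002, 0.002, -0.004]
(-0.25, 0.055, 1.1) [-1.3, -69.4, -36.8] [-0.002, 0.002, -0.004]
```

View pics/s15.png

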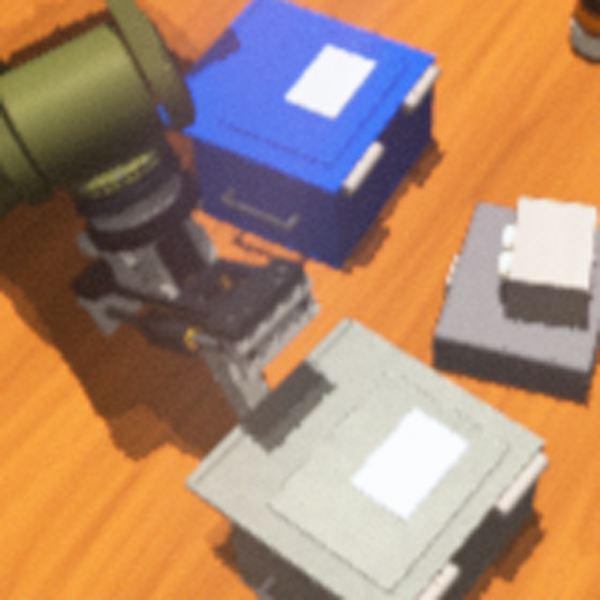

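The corner is at (260,249), which matches angle 0 (predicted row 248.9). The contact force is gone, so the lid is shut. I draw the finger back, slowly at first, then up.

>>> {"name": "play_rows", "arguments": {
  "moves": [
    {"claw": 0, "linear": [0, -2, 1], "turn": [0, 0, 0]},
    {"claw": 0, "linear": [0, -5, 1], "turn": [0, 0, 0]},
    {"claw": 0, "linear": [0, -10, 0], "turn": [0, 0, 0]},
    {"claw": 0, "linear": [0, -16, -3], "turn": [0, 0, 0]},
    {"claw": 0, "linear": [0, -23, -8], "turn": [0, 0, 0]},
    {"claw": 0, "linear": [0, -30, -13], "turn": [0, 0, 0]},
    {"claw": 0, "linear": [0, -35, -17], "turn": [0, 0, 0]},
    {"claw": 0, "linear": [0, -38, -20], "turn": [0, 0, 0]}
  ]
}}

```text
time_s: 14.48
ee_pos: [0.4038, -0.0905, 0.0544]
eef_rot: [2.672, 0.0, 1.452]
force: [0.1, 0.0, -0.8]
grip_width: 0.0006
```

```bash
python3 -c "
from h import *
rows([(-.22,.2,1.1),(-.22,.2,1.3)])
"
```

```text
t 14.47 u -0.2147 v 0.0011 z 0.0544 al 1.102 F [ 0.08  0.05 -0.78] q [-0.39  0.02  2.35  0.37  0.34 -0.59] w 0.0006
(-0.22, 0.2, 1.1) [-1.1, 61.1, -132.3] [-0.002, 0.002, -0.004]
(-0.22, 0.2, 1.3) [-1.1, 61.1, -132.3] [0.198, 0.002, -0.004]
```

>>> {"name": "play_rows", "arguments": {
  "moves": [
    {"claw": 0, "linear": [0, 4, -12], "turn": [0.02, 0, 0]},
    {"claw": 0, "linear": [0, 12, -30], "turn": [0.05, 0, 0]},
    {"claw": 0, "linear": [0, 23, -54], "turn": [0.08, 0, 0]},
    {"claw": 0, "linear": [0, 35, -80], "turn": [0.12, 0, 0]},
    {"claw": 0, "linear": [0, 47, -104], "turn": [0.16, 0, 0]},
    {"claw": 0, "linear": [0, 57, -124], "turn": [0.18, 0, 0]},
    {"claw": 0, "linear": [0, 61, -132], "turn": [0.2, 0, 0]},
    {"claw": 0, "linear": [0, 61, -132], "turn": [0.2, 0, 0]}
  ]
}}

```text
time_s: 15.48
ee_pos: [0.3988, -0.0899, 0.2002]
eef_rot: [2.871, 0.0, 1.452]
force: [0.1, 0.5, -0.1]
grip_width: 0.0005
```

```bash
python3 -c "
from h import *
shot('s16','scene'); shot('t16','top')
shot('s17','scene',(210,120,370,280),3.75)
state(); print(edgepix(0),edgepix(0,v=.085))
"
```

```text
t 15.62 u -0.2203 v 0.0012 z 0.1991 al 1.302 F [-0.14 -0.78 -0.52] q [-0.35 -0.18  2.07  0.07  0.99 -0.27] w 0.0007
[256.55107836 248.82546769] [300.22971562 204.04158808]
```

View pics/s17.png

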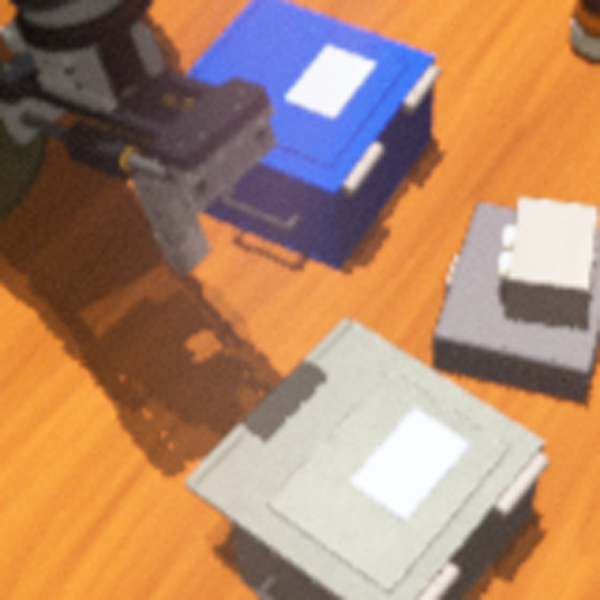

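View pics/t16.png

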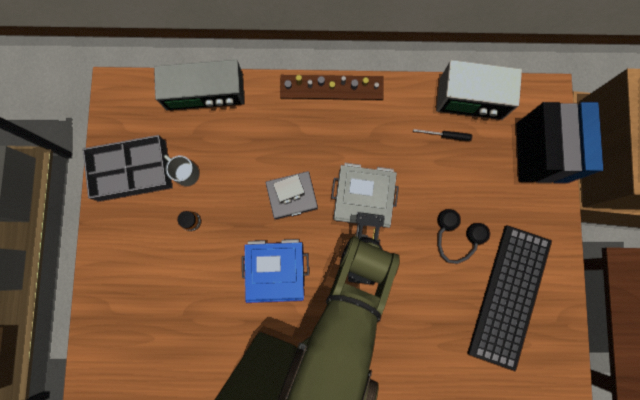

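View pics/s16.png

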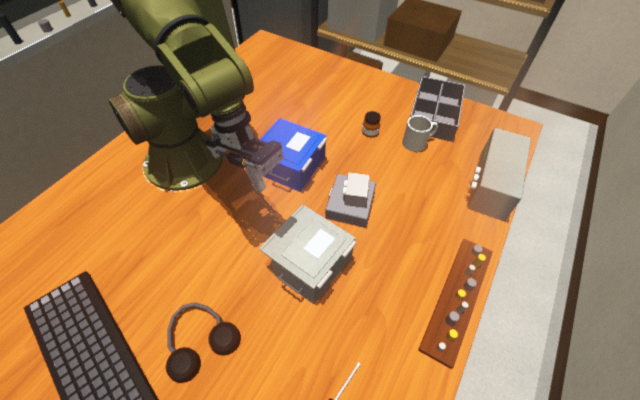

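The lid is shut: its near corner at (260,249) hasn't moved since before the finger was withdrawn. The finger is free at about (258,190), and the mug, jar, block, flat box, blue box and ear defenders haven't moved. I'm handing in.

```bash
python3 -c "
from station import hand_in
print(hand_in())"
```

```text
the job is handed in; nothing more can be done
None
```

The grey case's lid is fully shut and the finger is drawn clear; I handed the job in at about 15.6 s of the 50 s allowed.

- **Tip:** with the jaws closed, I pushed the lid from behind to about 1.22 rad, then lifted the finger off. The pictures show it falling free to about 1.13 and then 1.0 rad.
- **Catch:** I brought the finger over to the front. The lid came to rest on the back of the finger at about 0.84 rad, within about 1 mm of the middle of its edge, and stayed there for over half a second.
- **Lower:** I let it down along its arc at about 0.25 rad/s at first, then about 0.15 rad/s from 0.35 rad to shut. Then I drew the finger back and up.

**Last checks:**
- The lid's corner is at the row predicted for angle 0, 249 against 248.8. Its column is about 3 px off, within what I expect from the measured case position.
- The wrist force readings taken between moves were within about 3 N, and about zero once the finger left the lid.
- The block, flat box, mug, jar, ear defenders and blue box look unmoved in both views.
- I could not see the two plugs under the shut lid. Nothing went near them.

The camera read the lid angle about 0.05–0.08 rad higher than my model of the finger did. I allowed for this by continuing the slow lowering past the computed shut position.

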